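Fit the fine drum to the stone-edge grinder

ROBOT

A 6-joint arm with a two-finger parallel gripper is mounted at the origin on the work surface. World frame = base frame: x ahead of the robot, y to its left, z up, the work surface at z = 0. Lengths are in m, angles in rad, forces in N, time in s.
With the tool pointing down it reaches from about 0.375 to 0.9 m from the base axis. Payload 3.1 kg.
Tool frame: the origin (TCP) lies at the very end of the fingers, on their centre line; the grasp point (between the pads) lies 19 mm behind it (manip.pinch_z is the distance from the TCP to the grasp point, in m); z points along the fingers, y is the line along which they close (so a half turn about z gives the same grasp; the last joint's range is limited). The gripper opens to 85 mm and grips with 20 to 120 N. Pads are 22 mm wide; open, the fingers measure 114 mm over their backs; the gripper's body (76 mm by 85 mm) begins 54 mm behind the grasp point. The pads swing forward as they close: fully open they stand 13 mm farther back than shut.
Start: joints at [-1.335, 0.527, 1.433, -0, 1.181, -0.178], TCP at [0.251, -0.572, 0.231] pointing down, gripper open.
Joint ranges: [-3.08, 3.08], [-0.75, 2.2], [0.22, 2.44], [-1.43, 4.57], [0, 2.65], [-2.85, 2.85]. Speed limits (rad/s): [2.79, 2.79, 3.14, 3.14, 3.14, 3.14].

INTERFACE

Orientations are given as a unit quaternion [x, y, z, w].
In Python, from station import manip gives the robot as it stands.
- The arm moves only by the tool servo_tool, never from a script. Its argument "commands" is one flat list of numbers, 7 for each row, row after row: the shift along the tool's x, y, z each as a share of 500 mm, from -1 to 1, then the turn, a rotation vector about the tool's x, y, z each as a share of 360 degrees, from -1 to 1, then the opening, from -1 (shut) to 1 (fully open). In form: [dx, dy, dz, rx, ry, rz, claw, dx, dy, dz, rx, ry, rz, claw, ...]. A call has 1 to 12 rows; each row shifts and turns the commanded pose from where the row before left it, along the tool's axes as they then stand; what a row does not reach is not made up. A row lasts 1/12 s, in which the tool goes at most 41.7 mm and 7.16 degrees, less where a joint would pass 70% of its speed; a pose out of reach is approached as far as the arm can. A call with a number of a shift or a turn outside -1 to 1 is refused whole. A call with a gripper value outside its range is refused whole. The fingers move at their own pace and stop on an object; "force" is the grip in N (left out, the last holds). Time passes only in rows, so rows that do not move let the fingers close. It gives the time, the measured TCP pose, the force, the opening and the grip force at its end, in the units of the state.
- manip.sense(): the state, without advancing time (a new reading comes with each control period).
- manip.snapshot(name): name is "scene" or "top" or "wrist"; returns a dict with "img" (420x560x3 uint8, red, green, blue), "mtx" (3x3 intrinsics, pixels), "world_to_cam" (4x4, takes a point from world to camera coordinates). Camera axes: x right, y up, looking along -z (the intrinsics and any distortion apply to the point x, -y, -z); pixel columns grow to the right and rows downward; lengths in m; the calibration is good to about 2 mm. A picture is of the moment at which its call begins. There is no depth.
- manip.sign_off(): hands the job in; it is judged then, once.
Trained networks look in a picture, given as the dict that the camera call returned (one of the last four; its "shot" number tells which), for a name from the list of things; names that differ only in an ending like _2 or _b are one class to them, and where a whole thing is asked for, a point or a joint stands for the part that bears it (a point fixed in the world has none). Each returns a list of dicts, best first, with "conf" (0 to 1); they miss things now and then, are a little off and sometimes report something else, mostly with a low value. They report only what shows in the picture. A call takes as long as a camera call. They do not tell look-alikes from the thing itself.
- manip.look_for(picture, query): "box" ([left, top, width, height] in pixels, round what is visible of it).
- manip.silhouettes(picture, query): "pixels" (420x560 bool, what is visible of it) and "box" ([left, top, width, height] in pixels, round what is visible of it).
The state is a dict: "t": time; "q": joint angles; "qd": joint speeds; "tau": joint torques, N m; "tcp_pos": TCP position; "tool_rot": TCP orientation; "force": force on the tool from outside, world axes, zero at the start; "ft_torque": the same for the moment, N m; "finger_gap": opening from 0.0 (shut) to 1.0 (fully open); "gripper_force": force on a finger pad.
Only numpy, scipy, OpenCV 4.12 (cv2) and the standard library are available. Lean on these libraries where they do the work, as an engineer would, in place of code of your own. Each camera call takes 0.05 s, during which the arm holds its last target. There are 200 camera calls.

TASK

Get the edge grinder ready for bevelling: first pull its drive out by standing the red-knobbed clutch lever upright in neutral, then take the yellow-banded drum out of the wooden tool block and seat its taper fully home in the tilted spindle, with the two slots of its flange over the driving dogs. Set it in without ramming or dropping it, let go, and leave the lever in neutral and everything else where it stands.

Things in the scene. Friction and masses are not known exactly. Their poses are not given: they have to be found in the camera images.
- drum_yellow: The drum to fit (0.6 to 0.85 kg), yellow band and top. Origin: centre of its flange's underside; z along its axis from shank to drum. Taper shank 48 long below, 32 diameter at the flange, 18 at the tip. Flange 64 diameter, z 0 to 14; two slots through it at the rim, on +x and -x, 16 wide, from the rim in to 21.5 from the axis. Stands upright in the tool block, flange flat on its top.
- drum_grip (a point): Middle of the yellow drum's cylinder, on its axis, 48 above the flange's underside: where to hold it. The grey cylinder is 44 diameter, from z 20 to 76 in the drum's frame, with a screw head 18 diameter on top to z 83 and a neck 34 diameter below it (z 14 to 20). The centre of mass lies near z 25.
- spindle: Grinder's spindle, steel nose 80 diameter. Origin: centre of the nose face, 175 above the table; z points out of the bore along the axis, 30 degrees from vertical, leaning to the machine's -x (front). Home: the drum's flange lies on this face, origins and z axes together, its x along this x or opposite (either slot fits either dog). Turns about z, stays where left (friction 0.12 N m).
- spindle_bore (a point): Floor of the spindle's tapered bore, on its axis, 55 below the nose face. The bore is 33.6 diameter at the face and narrows as the shank does (7 in radius per 48 of depth); a shank has about 0.7 play all round when its flange meets the face.
- dog (a point): Top centre of one of the two driving dogs, the one on the spindle's +x; the other is opposite on -x. They stand 8 proud of the nose face, centred 31 from the axis (from 24.5 to 37.5), 12 wide along the spindle's y, chamfered to 6.4 at the top.
- clutch (a joint): Angle of the clutch lever: 0 = upright = neutral (green mark on the aluminium quadrant beside it); positive leans towards the machine's front, -x side (drive engaged); range -0.7 to 0.7 (red marks near both ends). It stays where it is left (friction 0.2 N m, under 2 N at the knob).
- clutch_knob (a point): Centre of the lever's red ball knob, 34 diameter, on a steel rod 11 diameter, 125 from the pivot, on the machine's +y side. It swings in the machine's x-z plane.
- clutch_pivot (a point): The clutch lever's pivot, 70 above the table; the lever turns about the machine's y axis through this point. With the lever in neutral the knob is 125 straight above it.
- machine: Stone-edge grinder, blue spindle housing and motor on a grey base 250 wide, 20 thick, bolted down. Origin: on the table under the base (its x runs from -130 to +150); z up, -x front, +y lever side. In this frame the nose centre is at (-50, 0, 175), the lever pivot at (-20, 125, 70). The motor behind (+x) stays 45 below the nose face's plane; a stone rest, 94 high, stands at the front edge.
- rack: Wooden tool block 310 by 90 by 75 high, fixed, with three holes 36 diameter and 65 deep in a row along its x axis, at x -97, 0 and +97. Origin: centre of its underside. Arbors stand in all three holes; which is where varies.
- drum_red: Coarse drum, same arbor and drum but red band and top; stands in the tool block. Leave it. Same frame as drum_yellow.
- cup_wheel: Arbor with a dark green cup wheel, 54 diameter, top 57 above its flange's underside; stands in the tool block. Leave it. Same frame as drum_yellow.
- spanner: Spanner 170 long lying on the machine's base on its -y side. Leave it.
- bottle_a: White plastic bottle with blue cap, 72 diameter, 200 high, standing behind the work. Leave it. Origin: centre of its underside.
- bottle_b: White plastic bottle like bottle_a. Leave it.
- grit_jar: Amber jar of grit, 58 diameter, 70 high, beside the tool block. Leave it. Origin: centre of its underside.
- rubbing_stone: Pale rubbing stone 130 by 75 by 40 high, on the bench. Leave it. Origin: centre of its underside.
- levigator: Steel grinding disc 180 diameter, 22 thick, with an off-centre upright wooden handle to 135 high; 3.5 kg. Leave it. Origin: centre of its underside.
Not all that is in view belongs to the job. What is shaped like the drum_yellow but orange is not meant.

How it is judged:
By the outcome, as a careful person would: the job done as asked, in the order asked, and still so for the second after the job is handed in, with the robot touching nothing.
It also fails if it takes over 61 s, if anything falls off the work surface, if the arm or the gripper's body presses on something with over 40 N, if the wrist force passes 120 N, or if a joint passes its speed limit or range.

## Working session

There is one attempt and no reset: what is moved stays moved. The work goes in short steps, Python scripts to look and compute and a tool call to move; the robot and the scene stay as the last step left them, time stands still between calls to the robot, and variables do not carry over. Pictures are saved under pics/ and viewed, at most 10 in all, crops included, and the job is handed in when it is done.

Besides the shell and the picture viewer there is one more tool, called after ">>>" as name(argument=value, ...) on one line, values as JSON. servo_tool: Moves the arm, as the interface text tells. Its arguments: {"type":"object","properties":{"commands":{"type":"array"},"force":{"type":"number"}},"required":["commands"]}

```bash
ls; mkdir -p pics
cat > h.py <<'E'
import numpy as np, cv2
from scipy.spatial.transform import Rotation as R
from station import manip
def save(p,n): cv2.imwrite(f'pics/{n}.png',p['img'][:,:,::-1])
def proj(p,X):
    X=np.atleast_2d(X); W=np.array(p['world_to_cam']); c=X@W[:3,:3].T+W[:3,3]
    c=c*[1,-1,-1]; u=c@np.array(p['mtx']).T; return u[:,:2]/u[:,2:]
def ray(p,uv):
    W=np.array(p['world_to_cam']); d=np.linalg.inv(p['mtx'])@[uv[0],uv[1],1]; d=d*[1,-1,-1]
    return -W[:3,:3].T@W[:3,3], W[:3,:3].T@d
def atz(p,uv,z):
    o,d=ray(p,uv); return o+d*(z-o[2])/d[2]
E
python3 - <<'E'
from h import *
np.set_printoptions(precision=4,suppress=True)
ps={n:manip.snapshot(n) for n in('scene','top')}
for n,p in ps.items():
    save(p,n); print(n,p.keys(),np.linalg.inv(p['world_to_cam'])[:3,3])
    for q in ('drum_yellow','drum_red','cup_wheel','spindle','dog','clutch_knob','machine','rack','spanner','bottle_a','grit_jar','rubbing_stone','levigator'):
        print(q,[(np.round(d['conf'],2),np.round(d['box']).tolist()) for d in manip.look_for(p,q)[:3]])
cv2.imwrite('pics/both.png',np.hstack([cv2.resize(ps[n]['img'],(560,420)) for n in ps])[:,:,::-1])
E
```

```text
pics
scene dict_keys(['img', 'mtx', 'world_to_cam', 'shot']) [ 1.3648 -0.6871  1.1953]
drum_yellow [(np.float64(0.78), [164.0, 219.0, 18.0, 32.0]), (np.float64(0.57), [123.0, 232.0, 21.0, 31.0]), (np.float64(0.48), [327.0, 122.0, 41.0, 43.0])]
drum_red [(np.float64(0.95), [205.0, 247.0, 21.0, 33.0])]
cup_wheel [(np.float64(0.56), [183.0, 235.0, 21.0, 29.0])]
spindle [(np.float64(0.79), [294.0, 166.0, 24.0, 21.0]), (np.float64(0.35), [324.0, 123.0, 46.0, 40.0])]
dog [(np.float64(0.56), [292.0, 166.0, 25.0, 21.0])]
clutch_knob [(np.float64(0.45), [322.0, 149.0, 9.0, 36.0]), (np.float64(0.16), [165.0, 219.0, 16.0, 29.0])]
machine [(np.float64(0.83), [262.0, 151.0, 104.0, 105.0])]
rack [(np.float64(0.58), [153.0, 232.0, 89.0, 73.0])]
spanner [(np.float64(0.76), [272.0, 208.0, 30.0, 30.0]), (np.float64(0.36), [293.0, 171.0, 22.0, 10.0])]
bottle_a [(np.float64(0.85), [250.0, 261.0, 28.0, 54.0]), (np.float64(0.68), [285.0, 243.0, 25.0, 53.0])]
grit_jar [(np.float64(0.79), [202.0, 227.0, 18.0, 23.0])]
rubbing_stone [(np.float64(0.68), [102.0, 275.0, 39.0, 46.0])]
levigator [(np.float64(0.92)
[... 456 characters left out ...]
knob [(np.float64(0.51), [185.0, 205.0, 15.0, 20.0]), (np.float64(0.46), [358.0, 169.0, 50.0, 105.0])]
machine [(np.float64(0.91), [189.0, 150.0, 94.0, 99.0])]
rack [(np.float64(0.83), [358.0, 170.0, 49.0, 100.0])]
spanner [(np.float64(0.7), [268.0, 182.0, 14.0, 43.0]), (np.float64(0.46), [187.0, 152.0, 98.0, 94.0])]
bottle_a [(np.float64(0.92), [309.0, 124.0, 27.0, 31.0]), (np.float64(0.56), [339.0, 128.0, 27.0, 27.0]), (np.float64(0.34), [268.0, 182.0, 13.0, 45.0])]
grit_jar [(np.float64(0.56), [346.0, 225.0, 16.0, 20.0])]
rubbing_stone [(np.float64(0.62), [446.0, 210.0, 27.0, 45.0])]
levigator [(np.float64(0.89), [105.0, 230.0, 52.0, 55.0]), (np.float64(0.31), [223.0, 201.0, 28.0, 26.0])]
```

Run:
```python
import cv2,numpy as np
s=cv2.imread('pics/scene.png');t=cv2.imread('pics/top.png')
a=cv2.resize(s[110:330,90:390],(600,440),interpolation=3)
cv2.imwrite('pics/s2.png',a)
cv2.imwrite('pics/t2.png',cv2.resize(t[110:300,90:490],None,fx=2,fy=2,interpolation=3))
```

```text
(no output)
```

View pics/s2.png

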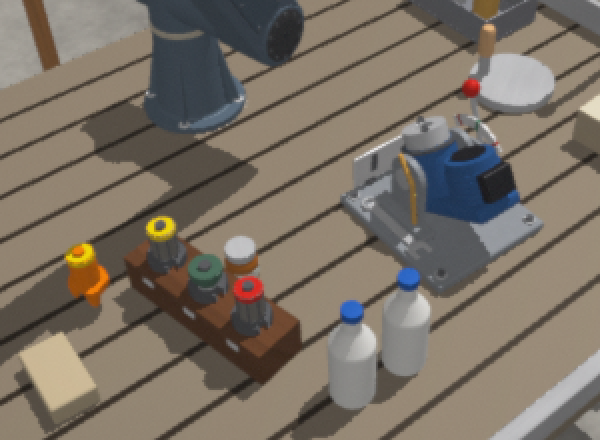

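View pics/t2.png

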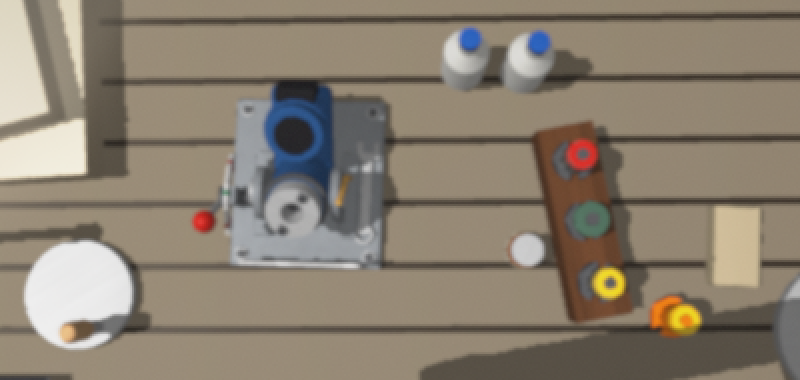

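The top view shows the machine upper left with its front towards the robot and the lever leaning to the front (knob at ~(192,221)). The yellow drum is in the rack's nearest hole (~(394,251)), and the orange look-alike lies beside it.

Run:
```python
from h import *
np.set_printoptions(precision=4,suppress=True)
p=manip.snapshot('top'); s=manip.snapshot('scene')
f=lambda u,v:(u/2+90-.25,v/2+110-.25)
print('base corners',[atz(p,f(*c),.02) for c in((237,98),(385,97),(382,268),(232,262))])
for n,c,z in(('yel',(610,283),.158),('green',(592,219),.132),('red',(582,155),.158),('nose',(293,211),.175),('knob',(204,222),.18)): print(n,atz(p,f(*c),z))
def tri(a,b):
    o1,d1=ray(p,a);o2,d2=ray(s,b);A=np.stack([d1,-d2],1);t=np.linalg.lstsq(A,o2-o1,rcond=None)[0]
    x,y=o1+t[0]*d1,o2+t[1]*d2; return (x+y)/2,np.linalg.norm(x-y)
def cen(im,m):
    hsv=cv2.cvtColor(im['img'],cv2.COLOR_RGB2HSV); h,S,V=[hsv[...,i].astype(int) for i in range(3)]
    k=m(h,S,V).astype(np.uint8); n,l,st,c=cv2.connectedComponentsWithStats(k)
    return [(c[i],st[i,4]) for i in range(1,n) if st[i,4]>15]
red=lambda h,S,V:((h<6)|(h>174))&(S>190)&(V>110)
yel=lambda h,S,V:(h>22)&(h<34)&(S>190)&(V>120)
for im in(p,s): print('red',cen(im,red),'yel',cen(im,yel))
```

```text
base corners [array([0.7127, 0.2833, 0.02  ]), array([0.7121, 0.0346, 0.02  ]), array([0.427 , 0.0408, 0.02  ]), array([0.4383, 0.2886, 0.02  ])]
yel [ 0.4049 -0.2983  0.158 ]
green [ 0.5    -0.2803  0.132 ]
red [ 0.5938 -0.2621  0.158 ]
nose [0.5125 0.1644 0.175 ]
knob [0.4971 0.2934 0.18  ]
red [(array([381.1124, 186.2472]), np.int32(89)), (array([191.2581, 220.2581]), np.int32(62))] yel [(array([395.    , 250.9732]), np.int32(112)), (array([431.8812, 269.2376]), np.int32(101))]
red [(array([325.1087, 153.3696]), np.int32(46)), (array([213.4133, 253.7467]), np.int32(75))] yel [(array([169.7045, 224.3182]), np.int32(88)), (array([130.1728, 237.9383]), np.int32(81))]
```

```bash
cat >> h.py <<'E'
def plan(pos,Rt,s=None):
    """shift (tool axes, share) and turn (share) from current to target TCP pose"""
    s=s or manip.sense(); R0=R.from_quat(s['tool_rot']); d=R0.inv().apply(np.array(pos)-s['tcp_pos'])
    r=(R0.inv()*Rt).as_rotvec(); print('mm',d*1e3,'deg',np.degrees(r),'| share',d/.5,r/2/np.pi)
E
python3 - <<'E'
from h import *
np.set_printoptions(precision=4,suppress=True)
p=manip.snapshot('top'); s=manip.snapshot('scene')
def tri(a,b):
    o1,d1=ray(p,a);o2,d2=ray(s,b);A=np.stack([d1,-d2],1);t=np.linalg.lstsq(A,o2-o1,rcond=None)[0]
    x,y=o1+t[0]*d1,o2+t[1]*d2; return (x+y)/2,np.linalg.norm(x-y)
print('knob',tri((191.26,220.26),(325.1,153.37)))
print('yeltop',tri((395,251),(169.7,224.3)))
st=manip.sense(); Rt=R.from_quat(st['tool_rot']); print(st['t'],st['tcp_pos'],Rt.as_matrix(),st['force'],st['finger_gap'])
w=manip.snapshot('wrist'); C=np.linalg.inv(w['world_to_cam']); print('cam in tool',Rt.inv().apply(C[:3,3]-st['tcp_pos']),Rt.inv().as_matrix()@C[:3,:3],w['mtx'])
E
```

```text
knob (array([0.4977, 0.2915, 0.1909]), np.float64(0.0010584109001135493))
yeltop (array([ 0.4059, -0.3006,  0.1484]), np.float64(0.0019350671326089969))
1.6 [ 0.2513 -0.5722  0.2313] [[ 0.9156  0.4021 -0.    ]
 [ 0.4021 -0.9156  0.    ]
 [-0.     -0.     -1.    ]] [-0.6729 -0.3325  0.9638] 0.9968046625331424
cam in tool [ 0.0698 -0.0001 -0.1425] [[-0.0015  0.9609  0.2768]
 [ 1.      0.0015  0.0003]
 [-0.0001  0.2768 -0.9609]] [[355.4596   0.     278.3371]
 [  0.     355.4596 207.3321]
 [  0.       0.       1.    ]]
```

>>> servo_tool(commands=[0.047, -0.045, -0.0175, 0, 0, 0, 1, 0.047, -0.045, -0.0175, 0, 0, 0, 1, 0.047, -0.045, -0.0175, 0, 0, 0, 1, 0.047, -0.045, -0.0175, 0, 0, 0, 1, 0.047, -0.045, -0.0175, 0, 0, 0, 1, 0.047, -0.045, -0.0175, 0, 0, 0, 1, 0.047, -0.045, -0.0175, 0, 0, 0, 1, 0.047, -0.045, -0.0175, 0, 0, 0, 1, 0, 0, 0, 0, 0, 0, 1, 0, 0, 0, 0, 0, 0, 1])

```text
t: 2.48
tcp_pos: [0.3517, -0.3307, 0.3022]
tool_rot: [0.978, 0.207, 0.0, 0.001]
force: [1.1, -0.2, 0.5]
finger_gap: 1.004
gripper_force: 0.0
```

Run:
```python
from h import *
np.set_printoptions(precision=4,suppress=True)
w=manip.snapshot('wrist'); save(w,'w1'); st=manip.sense(); print(st['t'],st['tcp_pos'],st['q'])
np.savez('w1.npz',**{k:w[k] for k in('mtx','world_to_cam')})
print(proj(w,[[.405,-.299,.158],[.405,-.299,.089]]))
for q in('drum_yellow','rack'): print([(d['conf'],d['box']) for d in manip.look_for(w,q)])
u=proj(w,[[.405,-.299,.1]])[0].astype(int); im=w['img'][max(0,u[1]-80):u[1]+80,max(0,u[0]-100):u[0]+100]
print(max(0,u[0]-100),max(0,u[1]-80))
cv2.imwrite('pics/w1c.png',cv2.resize(im,None,fx=3.5,fy=3.5,interpolation=2)[:,:,::-1])
```

```text
2.5333 [ 0.3514 -0.3319  0.3018] [-0.9882  0.248   1.6859 -0.0005  1.2061  0.1674]
[[268.547  115.9427]
 [270.2877 113.8276]]
[(0.8, [316.9, 176.2, 69.4, 70.4]), (0.77, [235.7, 81.4, 65.7, 66.1])]
[(0.97, [221.2, 0.0, 127.0, 178.1]), (0.27, [412.0, 86.5, 121.7, 124.5])]
170 34
```

View pics/w1c.png

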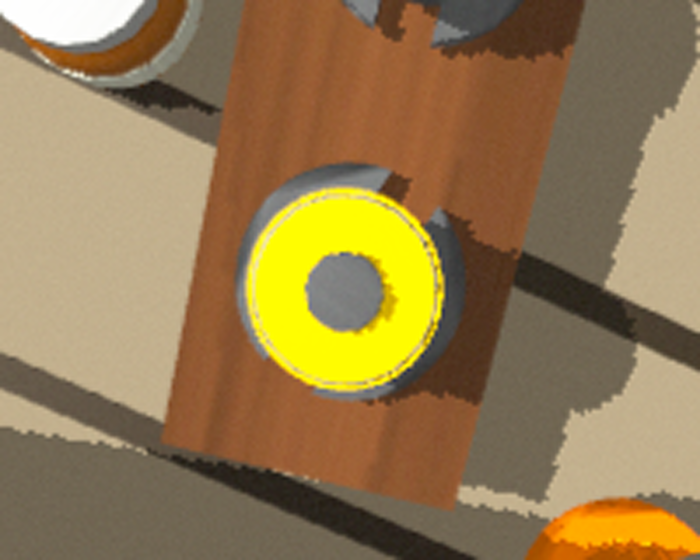

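The wrist crop shows the yellow drum from above: top centre at crop (345,290), flange slots at about (414,190) and (290,377).

Run:
```python
from h import *
np.set_printoptions(precision=4,suppress=True)
w=dict(np.load('w1.npz')); f=lambda c:((c[0]+.5)/3.5+170-.5,(c[1]+.5)/3.5+34-.5)
print('centre',atz(w,f((345,290)),.151),atz(w,f((345,291)),.158))
P=[atz(w,f(c),.089) for c in((392,172),(435,212),(265,358),(315,392))]
print(np.array(P)); a=(P[0]+P[1])/2;b=(P[2]+P[3])/2; d=a-b; print('slot mid',(a+b)/2,'len',np.linalg.norm(d),'yaw',np.degrees(np.arctan2(d[1],d[0])),[np.linalg.norm(P[0]-P[1]),np.linalg.norm(P[2]-P[3])])
# rack edges
E=[atz(w,f(c),.075) for c in((165,440),(455,510),(245,0),(582,0))]; print(np.array(E)); 
for i,j in((0,2),(1,3)): d=E[j]-E[i];print(np.degrees(np.arctan2(d[1],d[0])))
```

```text
centre [ 0.4042 -0.2989  0.151 ] [ 0.4043 -0.299   0.158 ]
[[ 0.4354 -0.2975  0.089 ]
 [ 0.4307 -0.3124  0.089 ]
 [ 0.3758 -0.2849  0.089 ]
 [ 0.3727 -0.3015  0.089 ]]
slot mid [ 0.4037 -0.2991  0.089 ] len 0.059955048171109505 yaw -11.327067115360855 [np.float64(0.015627028376306338), np.float64(0.016842193531688802)]
[[ 0.34   -0.2661  0.075 ]
 [ 0.3556 -0.354   0.075 ]
 [ 0.4604 -0.243   0.075 ]
 [ 0.4973 -0.3266  0.075 ]]
10.88556963164072
10.949882034145679
```

```bash
cat >> h.py <<'E'
def rows(pos,Rt,n,s=None):
    """n equal rows in world translation + constant rotation, printed in shares"""
    s=s or manip.sense(); R0=R.from_quat(s['tool_rot']); D=(np.array(pos)-s['tcp_pos'])/n
    r=(R0.inv()*Rt).as_rotvec(); print('per row mm',np.linalg.norm(D)*1e3,'deg',np.degrees(np.linalg.norm(r))/n)
    for i in range(n):
        Ri=R0*R.from_rotvec(r*i/n); print(np.round(np.r_[Ri.inv().apply(D)/.5,r/n/2/np.pi],4).tolist())
def down(yaw): c,s=np.cos(yaw),np.sin(yaw); return R.from_matrix([[c,s,0],[s,-c,0],[0,0,-1]])
E
python3 -c "
from h import *
rows([.43,.17,.36],down(np.pi/2),14)"
```

```text
per row mm 36.59874943356573 deg 4.737946451366596
[0.0392, -0.0612, -0.0084, 0.0, 0.0, -0.0132]
[0.0441, -0.0578, -0.0084, 0.0, 0.0, -0.0132]
[0.0487, -0.054, -0.0084, 0.0, 0.0, -0.0132]
[0.053, -0.0498, -0.0084, 0.0, 0.0, -0.0132]
[0.057, -0.0452, -0.0084, 0.0, 0.0, -0.0132]
[0.0605, -0.0403, -0.0084, 0.0, 0.0, -0.0132]
[0.0636, -0.0352, -0.0084, 0.0, 0.0, -0.0132]
[0.0663, -0.0298, -0.0084, 0.0, 0.0, -0.0132]
[0.0685, -0.0243, -0.0084, 0.0, 0.0, -0.0132]
[0.0703, -0.0185, -0.0084, 0.0, 0.0, -0.0132]
[0.0716, -0.0126, -0.0084, 0.0, 0.0, -0.0132]
[0.0724, -0.0067, -0.0084, 0.0, 0.0, -0.0132]
[0.0727, -0.0007, -0.0084, 0.0, 0.0, -0.0132]
[0.0725, 0.0053, -0.0084, 0.0, 0.0, -0.0132]
```

>>> servo_tool(commands=[0.039, -0.061, -0.0084, 0, 0, -0.0132, 1, 0.044, -0.058, -0.0084, 0, 0, -0.0132, 1, 0.049, -0.054, -0.0084, 0, 0, -0.0132, 1, 0.053, -0.05, -0.0084, 0, 0, -0.0132, 1, 0.057, -0.045, -0.0084, 0, 0, -0.0132, 1, 0.0605, -0.04, -0.0084, 0, 0, -0.0132, 1, 0.0635, -0.035, -0.0084, 0, 0, -0.0132, 1, 0.066, -0.03, -0.0084, 0, 0, -0.0132, 1, 0.0685, -0.024, -0.0084, 0, 0, -0.0132, 1, 0.07, -0.0185, -0.0084, 0, 0, -0.0132, 1, 0.0715, -0.0125, -0.0084, 0, 0, -0.0132, 1, 0.0725, -0.0065, -0.0084, 0, 0, -0.0132, 1])

```text
t: 3.63
tcp_pos: [0.4189, 0.0994, 0.3516]
tool_rot: [0.761, 0.648, -0.0, 0.0]
force: [1.1, 0.1, -0.0]
finger_gap: 0.998
gripper_force: 0.0
```

>>> servo_tool(commands=[0.0725, -0.0005, -0.0084, 0, 0, -0.0132, 1, 0.0725, 0.0055, -0.0084, 0, 0, -0.0132, 1, 0, 0, 0, 0, 0, 0, 1, 0, 0, 0, 0, 0, 0, 1])

```text
t: 3.97
tcp_pos: [0.4302, 0.171, 0.3596]
tool_rot: [0.705, 0.709, -0.0, 0.0]
force: [-0.6, 0.4, -0.8]
finger_gap: 1.0
gripper_force: 0.0
```

Run:
```python
from h import *
np.set_printoptions(precision=4,suppress=True)
w=manip.snapshot('wrist'); save(w,'w2'); st=manip.sense(); print(st['t'],st['tcp_pos'],st['q'])
np.savez('w2.npz',**{k:w[k] for k in('mtx','world_to_cam')})
print(proj(w,[[.51,.164,.175],[.498,.2915,.19]]))
cv2.imwrite('pics/w2c.png',cv2.resize(w['img'],None,fx=1.42,fy=1.42,interpolation=2)[:,:,::-1])
```

```text
4.0167 [0.4298 0.1699 0.3594] [ 0.1345  0.1585  1.6376 -0.0009  1.347   0.131 ]
[[363.5784 190.2278]
 [364.1507  40.0622]]
```

View pics/w2c.png

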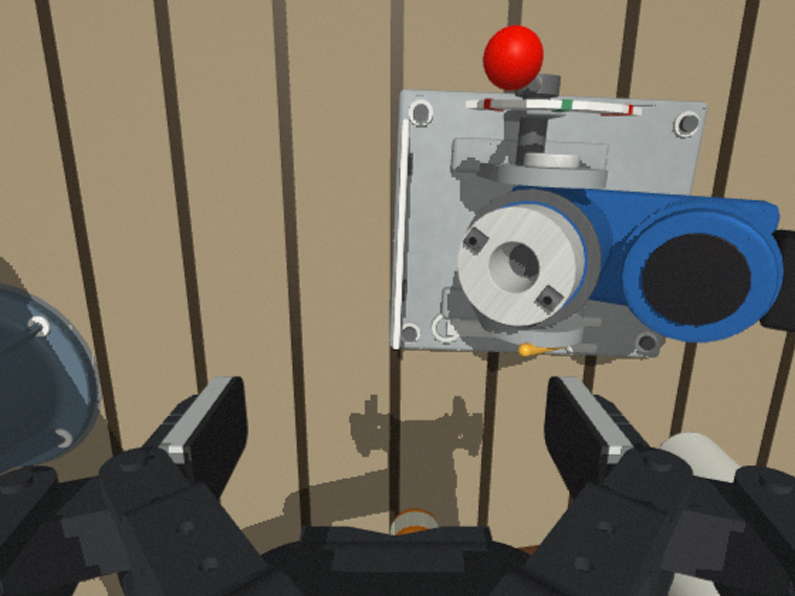

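The wrist picture shows the nose at about (521,264), dogs at (476,240) and (550,297), the red knob at (514,58), and the green neutral mark at (566,105) in the enlarged picture. I'll enlarge the nose.

```bash
python3 -c "
import cv2
i=cv2.imread('pics/w2.png')[130:240,310:430]
cv2.imwrite('pics/w2n.png',cv2.resize(i,None,fx=5,fy=5,interpolation=2))"
```

```text
(no output)
```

View pics/w2n.png

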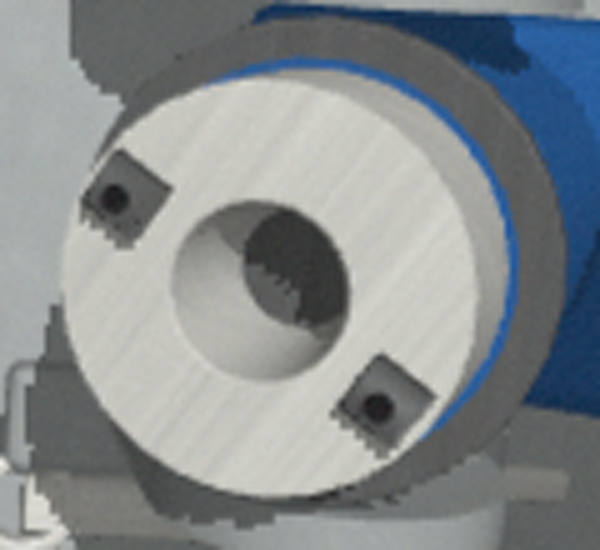

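Run:
```python
from h import *
from scipy.optimize import least_squares
np.set_printoptions(precision=4,suppress=True)
w=dict(np.load('w2.npz')); g=lambda c:(np.array(c)+.5)/5-.5+[310,130]; f=lambda c:(np.array(c)+.5)/1.42-.5
th=np.linspace(0,2*np.pi,361); s30,c30=.5,np.sqrt(.75)
def fr(yaw): return R.from_euler('z',yaw).as_matrix()
def pts(v,r,h):
    e1=np.array([c30,0,s30]);e2=np.array([0,1,0]);e3=np.array([-s30,0,c30])
    L=np.array([-.05,0,.175])+h*e3+r*(np.cos(th)[:,None]*e1+np.sin(th)[:,None]*e2)
    return L@fr(v[2]).T+[v[0],v[1],v[4]]
ext=lambda P:np.r_[P[:,0].min(),P[:,0].max(),P[:,1].min(),P[:,1].max()]
gx=lambda l,r,t,b:np.r_[g((l,t))[0],g((r,t))[0],g((l,t))[1],g((l,b))[1]]
O40=gx(63,480,78,498);O17=gx(172,350,200,381);D=[g((115,199)),g((379,407))]
C=[f(c) for c in((402,91),(707,103),(393,348))]; CM=np.array([[-.13,.125,.02],[.15,.125,.02],[-.13,-.125,.02]])
def res(v,split=False):
    a=ext(proj(w,pts(v,.04,0)))-O40;b=ext(proj(w,pts(v,.0168,0)))-O17
    e1=np.array([c30,0,s30]);e2=np.array([0,1,0]);e3=np.array([-s30,0,c30]);
    d=[]
    for k in(0,np.pi): d.append(np.array([-.05,0,.175])+.008*e3+.031*(np.cos(v[3]+k)*e1+np.sin(v[3]+k)*e2))
    d=proj(w,np.array(d)@fr(v[2]).T+[v[0],v[1],v[4]])-D
    c=(proj(w,CM@fr(v[2]).T+[v[0],v[1],v[4]])-C)*.4
    return np.r_[a,b,d.ravel(),c.ravel(),v[4]*1e3/2]
o=least_squares(res,[.56,.163,0,np.radians(140),0]); v=o.x; print(v,np.degrees(v[2:4])); print(o.fun)
nose=fr(v[2])@[-.05,0,.175]+[v[0],v[1],v[4]];piv=fr(v[2])@[-.02,.125,.07]+[v[0],v[1],v[4]];print('nose',nose,'pivot',piv)
# knob
im=cv2.imread('pics/w2.png');hsv=cv2.cvtColor(im,cv2.COLOR_BGR2HSV);k=((hsv[...,0]<6)|(hsv[...,0]>174))&(hsv[...,1]>150)&(hsv[...,2]>80)
n,l,s,cc=cv2.connectedComponentsWithStats(k.astype(np.uint8));i=1+s[1:,4].argmax();print(s[i],cc[i])
for a in(.2,.3,.4,.5,.6,.7):
    K=piv+fr(v[2])@[-.125*np.sin(a),0,.125*np.cos(a)]; print(a,K,proj(w,K))
np.save('v.npy',v)
# neutral mark check
print('green',f((566,105)),proj(w,piv+np.array([[0,-.02,.1],[0,-.02,.12]])))
```

```text
[ 0.5579  0.1641 -0.0334  2.6098 -0.001 ] [ -1.9126 149.5284]
[-0.0753 -0.2271  0.1401 -0.2741  0.2861 -0.4611  0.855  -0.309   0.3828
  0.0375  0.2227 -0.0447 -0.7717 -0.8182  1.2512 -0.6473 -0.9612  0.3097
 -0.5153]
nose [0.5079 0.1658 0.174 ] pivot [0.5421 0.2897 0.069 ]
[ 340   18   43   46 1509] [361.0769  40.1133]
0.2 [0.5173 0.2905 0.1915] [[388.5414  41.1832]]
0.3 [0.5052 0.2909 0.1884] [[372.5019  41.2288]]
0.4 [0.4934 0.2913 0.1841] [[356.9198  41.5417]]
0.5 [0.4822 0.2917 0.1787] [[342.1068  42.1046]]
0.6 [0.4716 0.292  0.1721] [[328.3267  42.8933]]
0.7 [0.4616 0.2924 0.1646] [[315.7881  43.8789]]
green [398.4437  73.7958] [[407.0565  71.578 ]
 [415.4706  69.3962]]
```

>>> servo_tool(commands=[0.0485, 0.0265, 0.04, 0, 0, 0.006, 1, 0.0485, 0.0265, 0.04, 0, 0, 0, 1, 0.0485, 0.0265, 0.04, 0, 0, 0, 1, 0.0485, 0.0265, 0.04, 0, 0, 0, 1, 0.0485, 0.0265, 0.04, 0, 0, 0, 1, 0, 0, 0.048, 0, 0, 0, 1, 0, 0, 0.048, 0, 0, 0, 1, 0, 0, 0.048, 0, 0, 0, 1, 0, 0, 0.044, 0, 0, 0, 1, 0, 0, 0, 0, 0, 0, 1, 0, 0, 0, 0, 0, 0, 1], force=25)

```text
t: 4.93
tcp_pos: [0.4987, 0.2876, 0.1649]
tool_rot: [0.72, 0.694, -0.002, -0.001]
force: [1.1, -0.3, 0.2]
finger_gap: 1.001
gripper_force: 0.0
```

>>> servo_tool(commands=[0.006, -0.004, 0, 0, 0, 0, -1, 0, 0, 0, 0, 0, 0, -1, 0, 0, 0, 0, 0, 0, -1, 0, 0, 0, 0, 0, 0, -1, 0, 0, 0, 0, 0, 0, -1, 0, 0, 0, 0, 0, 0, -1, 0, 0, 0, 0, 0, 0, -1, 0, 0, 0, 0, 0, 0, -1])

```text
t: 5.6
tcp_pos: [0.4972, 0.2932, 0.1673]
tool_rot: [0.719, 0.695, 0.001, 0.0]
force: [-2.2, -1.5, 6.5]
finger_gap: 0.377
gripper_force: 24.5
```

Run:
```python
from h import *
v=np.load('v.npy');f=R.from_euler('z',v[2]).as_matrix(); piv=f@[-.02,.125,.07]+[v[0],v[1],v[4]]
plan(piv+[0,0,.125-.019],down(np.pi/2+v[2])); s=manip.sense(); print(s['tcp_pos'],s['finger_gap'],s['gripper_force'])
```

```text
mm [-2.0430276  45.04275806 -7.54945003] deg [ 0.09334324 -0.02217309  0.01454419] | share [-0.00408606  0.09008552 -0.0150989 ] [ 2.59286769e-04 -6.15919152e-05  4.04005139e-05]
[0.49715334 0.29322688 0.16734727] 0.3770254494671471 24.543771743774414
```

>>> servo_tool(commands=[0, 0.018, -0.006, 0, 0, 0, -1, 0, 0.018, -0.004, 0, 0, 0, -1, 0, 0.018, -0.003, 0, 0, 0, -1, -0.002, 0.018, -0.0015, 0, 0, 0, -1, -0.002, 0.018, -0.0005, 0, 0, 0, -1, 0, 0, 0, 0, 0, 0, -1, 0, 0, 0, 0, 0, 0, -1, 0, 0, 0, 0, 0, 0, -1])

```text
t: 6.27
tcp_pos: [0.541, 0.2907, 0.174]
tool_rot: [0.719, 0.695, 0.0, -0.001]
force: [-3.6, 4.9, 5.0]
finger_gap: 0.378
gripper_force: 25.9
```

Run:
```python
from h import *
np.set_printoptions(precision=4,suppress=True)
v=np.load('v.npy');f=R.from_euler('z',v[2]).as_matrix(); piv=f@[-.02,.125,.07]+[v[0],v[1],v[4]]
plan(piv+[0,0,.125-.019],down(np.pi/2+v[2])); s=manip.sense(); print(s['tcp_pos'],s['force'])
p=manip.snapshot('top');q=manip.snapshot('scene')
for i,b in((p,(175,200,205,240)),(q,(305,130,345,185))):
    hsv=cv2.cvtColor(i['img'],cv2.COLOR_RGB2HSV);k=((hsv[...,0]<6)|(hsv[...,0]>174))&(hsv[...,1]>190)&(hsv[...,2]>110)
    ys,xs=np.nonzero(k); m=(xs>b[0])&(xs<b[2])&(ys>b[1])&(ys<b[3]); print(m.sum(),xs[m].mean(),ys[m].mean(), proj(i,piv+[0,0,.125]))
```

```text
mm [-1.017   1.0861 -0.9619] deg [-0.0723 -0.1237 -0.0379] | share [-0.002   0.0022 -0.0019] [-0.0002 -0.0003 -0.0001]
[0.541  0.2907 0.174 ] [-3.5998  4.9174  5.0034]
3 195.0 205.0 [[191.9915 204.9314]]
32 332.625 157.5625 [[333.8902 158.8979]]
```

>>> servo_tool(commands=[0, 0.002, 0, 0, 0, 0, -1, 0, 0, 0, 0, 0, 0, -1, 0, 0, 0, 0, 0, 0, 1, 0, 0, 0, 0, 0, 0, 1, 0, 0, 0, 0, 0, 0, 1, 0, 0, 0, 0, 0, 0, 1, 0, 0, -0.04, 0, 0, 0, 1, 0, 0, -0.07, 0, 0, 0, 1, 0, 0, -0.08, 0, 0, 0, 1, 0, 0, -0.06, 0, 0, 0, 1])

```text
t: 7.2
tcp_pos: [0.5437, 0.2892, 0.3011]
tool_rot: [0.719, 0.695, 0.001, 0.001]
force: [1.2, 0.2, 0.4]
finger_gap: 1.0
gripper_force: 0.0
```

Run:
```python
from h import *
np.set_printoptions(precision=4,suppress=True)
s=manip.sense(); print(s['t'],s['tcp_pos'],s['force'])
rows([.405,-.299,.22],down(np.radians(40)),17)
v=np.load('v.npy');f=R.from_euler('z',v[2]).as_matrix(); piv=f@[-.02,.125,.07]+[v[0],v[1],v[4]]
q=manip.snapshot('scene')
for i,b in((q,(305,130,350,185)),):
    hsv=cv2.cvtColor(i['img'],cv2.COLOR_RGB2HSV);k=((hsv[...,0]<6)|(hsv[...,0]>174))&(hsv[...,1]>190)&(hsv[...,2]>110)
    ys,xs=np.nonzero(k); m=(xs>b[0])&(xs<b[2])&(ys>b[1])&(ys<b[3]); print(m.sum(),xs[m].mean(),ys[m].mean(), proj(i,piv+[[0,0,.125],[.01,0,.125]]))
```

```text
7.2 [0.5437 0.2892 0.3011] [1.1692 0.2176 0.4395]
per row mm 35.86975791965908 deg 2.826928395197775
[-0.0697, -0.014, 0.0095, 0.0, -0.0, 0.0079]
[-0.0703, -0.0105, 0.0095, 0.0, -0.0, 0.0079]
[-0.0708, -0.007, 0.0095, 0.0, -0.0, 0.0079]
[-0.071, -0.0035, 0.0095, 0.0, -0.0, 0.0079]
[-0.0711, -0.0, 0.0095, 0.0, -0.0, 0.0079]
[-0.071, 0.0035, 0.0095, 0.0, -0.0, 0.0079]
[-0.0708, 0.007, 0.0095, 0.0, -0.0, 0.0079]
[-0.0703, 0.0105, 0.0095, 0.0, -0.0, 0.0079]
[-0.0697, 0.0139, 0.0095, 0.0, -0.0, 0.0079]
[-0.069, 0.0173, 0.0095, 0.0, -0.0, 0.0079]
[-0.068, 0.0207, 0.0095, 0.0, -0.0, 0.0079]
[-0.0669, 0.024, 0.0095, 0.0, -0.0, 0.0079]
[-0.0656, 0.0273, 0.0095, 0.0, -0.0, 0.0079]
[-0.0642, 0.0305, 0.0095, 0.0, -0.0, 0.0079]
[-0.0626, 0.0337, 0.0095, 0.0, -0.0, 0.0079]
[-0.0609, 0.0367, 0.0095, 0.0, -0.0, 0.0079]
[-0.059, 0.0397, 0.0095, 0.0, -0.0, 0.0079]
44 333.97727272727275 158.0681818181818 [[333.8902 158.8979]
 [335.9393 160.2808]]
```

The knob is at scene pixel (334.0,158.1) against (333.9,158.9) predicted for neutral, so the lever is upright.

>>> servo_tool(commands=[-0.07, -0.014, 0.0095, 0, 0, 0.0079, 1, -0.07, -0.0105, 0.0095, 0, 0, 0.0079, 1, -0.071, -0.007, 0.0095, 0, 0, 0.0079, 1, -0.071, -0.0035, 0.0095, 0, 0, 0.0079, 1, -0.071, 0, 0.0095, 0, 0, 0.0079, 1, -0.071, 0.0035, 0.0095, 0, 0, 0.0079, 1, -0.071, 0.007, 0.0095, 0, 0, 0.0079, 1, -0.07, 0.0105, 0.0095, 0, 0, 0.0079, 1, -0.07, 0.014, 0.0095, 0, 0, 0.0079, 1, -0.069, 0.0175, 0.0095, 0, 0, 0.0079, 1, -0.068, 0.0205, 0.0095, 0, 0, 0.0079, 1, -0.067, 0.024, 0.0095, 0, 0, 0.0079, 1])

```text
t: 8.25
tcp_pos: [0.4436, -0.1278, 0.2413]
tool_rot: [0.892, 0.452, 0.0, 0.0]
force: [0.1, 0.2, 0.1]
finger_gap: 1.0
gripper_force: 0.0
```

>>> servo_tool(commands=[-0.0655, 0.0275, 0.0095, 0, 0, 0.0079, 1, -0.064, 0.0305, 0.0095, 0, 0, 0.0079, 1, -0.0625, 0.0335, 0.0095, 0, 0, 0.0079, 1, -0.061, 0.0365, 0.0095, 0, 0, 0.0079, 1, -0.059, 0.0395, 0.0095, 0, 0, 0.0079, 1, 0, 0, 0, 0, 0, 0, 1, 0, 0, 0, 0, 0, 0, 1])

```text
t: 8.83
tcp_pos: [0.4021, -0.3005, 0.2173]
tool_rot: [0.941, 0.338, -0.0, -0.0]
force: [-0.3, 0.5, -0.5]
finger_gap: 1.002
gripper_force: 0.0
```

```bash
python3 -c "
from h import *
np.set_printoptions(precision=4,suppress=True)
s=manip.sense();print(s['t'],s['q'])
plan([.404,-.299,.104],down(np.radians(40)))"
```

```text
8.8333 [-0.8646  0.3826  1.752  -0.0004  1.0074  0.0167]
mm [  2.4487   0.1177 113.2519] deg [-0.0155  0.0172 -0.4812] | share [0.0049 0.0002 0.2265] [-0.      0.     -0.0013]
```

>>> servo_tool(commands=[0.005, 0, 0.05, 0, 0, -0.0013, 1, 0, 0, 0.06, 0, 0, 0, 1, 0, 0, 0.06, 0, 0, 0, 1, 0, 0, 0.04, 0, 0, 0, 1, 0, 0, 0.0165, 0, 0, 0, 1, 0, 0, 0, 0, 0, 0, 1, 0, 0, 0, 0, 0, 0, -1, 0, 0, 0, 0, 0, 0, -1, 0, 0, 0, 0, 0, 0, -1, 0, 0, 0, 0, 0, 0, -1, 0, 0, 0, 0, 0, 0, -1, 0, 0, 0, 0, 0, 0, -1], force=80)

```text
t: 9.83
tcp_pos: [0.4057, -0.2977, 0.1063]
tool_rot: [0.939, 0.344, 0.001, 0.002]
force: [-0.3, 0.5, 6.7]
finger_gap: 0.502
gripper_force: 80.5
```

```bash
python3 -c "
from h import *
np.set_printoptions(precision=4,suppress=True)
s=manip.sense();print(s['t'],s['force'],s['gripper_force'],s['finger_gap'])
plan([.404,-.299,.104],down(np.radians(40)))"
```

```text
9.8333 [-0.273   0.4695  6.6927] 80.53879737854004 0.5016082217234978
mm [-2.1739 -0.0827  2.2748] deg [ 0.2053 -0.0173  0.1931] | share [-0.0043 -0.0002  0.0045] [ 0.0006 -0.      0.0005]
```

>>> servo_tool(commands=[0, 0, -0.03, 0, 0, 0, -1, 0, 0, -0.06, 0, 0, 0, -1, 0, 0, -0.075, 0, 0, 0, -1, 0, 0, -0.08, 0, 0, 0, -1, 0, 0, -0.05, 0, 0, 0, -1, 0, 0, 0, 0, 0, 0, -1, 0, 0, 0, 0, 0, 0, -1])

```text
t: 10.42
tcp_pos: [0.4047, -0.2966, 0.2527]
tool_rot: [0.939, 0.344, 0.0, 0.001]
force: [-0.8, 0.2, -6.5]
finger_gap: 0.497
gripper_force: 83.8
```

Run:
```python
from h import *
np.set_printoptions(precision=4,suppress=True)
w=manip.snapshot('wrist'); save(w,'w3'); s=manip.sense(); print(s['t'],s['tcp_pos'],s['force'],s['ft_torque'],s['finger_gap'])
np.savez('w3.npz',mtx=w['mtx'],world_to_cam=w['world_to_cam'],pos=s['tcp_pos'],rot=s['tool_rot'])
Rt=R.from_quat(s['tool_rot']); T=lambda X:s['tcp_pos']+Rt.apply(X)
print(proj(w,T([[-.002,0,-.045],[-.002,0,.017],[-.002,0,.031],[.03,0,.017],[-.002+.03*np.cos(.895),.03*np.sin(.895),.017]])))
cv2.imwrite('pics/w3c.png',cv2.resize(w['img'][240:420,180:380],None,fx=3.3,fy=3.3,interpolation=2)[:,:,::-1])
```

```text
10.4667 [ 0.4036 -0.2955  0.2509] [-0.173   0.2142 -7.1972] [ 0.0368 -0.0387  0.0059] 0.49773837223579304
[[275.1802 335.4472]
 [275.6529 256.9327]
 [275.7182 246.0782]
 [275.4122 193.7452]
 [324.5161 220.5381]]
```

View pics/w3c.png

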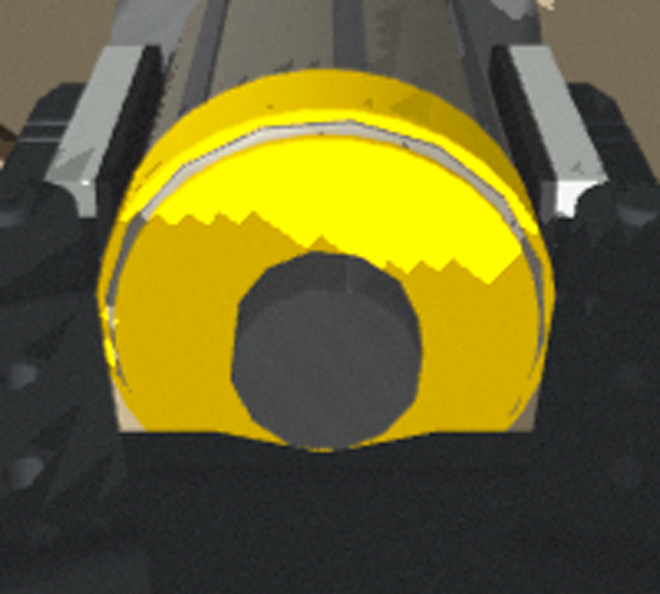

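The drum is held upright between the pads. The flange lies above this crop, so I'll crop that region.

```bash
python3 -c "
import cv2
i=cv2.imread('pics/w3.png')[170:310,190:360]
cv2.imwrite('pics/w3d.png',cv2.resize(i,None,fx=4,fy=4,interpolation=2))"
```

```text
(no output)
```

View pics/w3d.png

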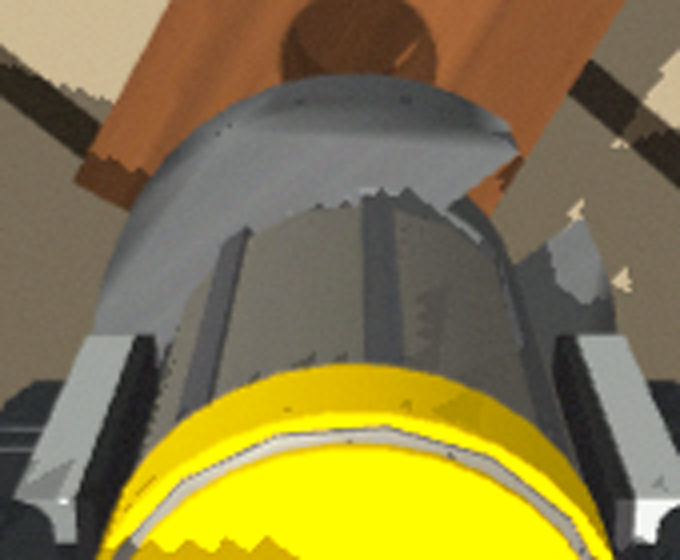

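Run:
```python
from h import *
np.set_printoptions(precision=4,suppress=True)
w=dict(np.load('w3.npz')); Rt=R.from_quat(w['rot'])
def tz(c,z):
    o,d=ray(w,((c[0]+.5)/4-.5+190,(c[1]+.5)/4-.5+170)); o=Rt.inv().apply(o-w['pos']); d=Rt.inv().apply(d); return (o+d*(z-o[2])/d[2])*1e3
P=[tz(c,.0173) for c in((350,130),(520,153),(582,222))]; print(np.array(P)); print('bottom edge',tz((350,76),.0313), 'top rim', tz((350,365),-.0447))
m=(P[1]+P[2])/2
for xo in(-2,-1,0,1): print(xo,np.degrees(np.arctan2(m[1],m[0]-xo)),[np.hypot(p[0]-xo,p[1]) for p in P])
```

```text
[[25.86    0.7907 17.3   ]
 [22.9831 20.9126 17.3   ]
 [14.3332 28.629  17.3   ]]
bottom edge [29.1345  0.8196 31.3   ] top rim [ 24.1757   0.6933 -44.7   ]
-2 50.172803391382814 [np.float64(27.871267257295816), np.float64(32.58056888637114), np.float64(32.96051317330644)]
-1 51.564379545855715 [np.float64(26.871684742798415), np.float64(31.820232428771526), np.float64(32.47659107224411)]
0 53.01173913506408 [np.float64(25.87213449456926), np.float64(31.07347606371889), np.float64(32.01659736292763)]
1 54.51634397882413 [np.float64(24.872620402639843), np.float64(30.341302502430224), np.float64(31.58157763199747)]
```

```bash
cat >> h.py <<'E'
v=np.load('v.npy'); F=R.from_euler('z',v[2]).as_matrix(); NOSE=F@[-.05,0,.175]+[v[0],v[1],v[4]]
E1=F@[np.sqrt(.75),0,.5];E2=F@[0,1,0];E3=F@[-.5,0,np.sqrt(.75)]
OFF=np.array([-.0016,0,.0313])
def home(h,slot=51.3,off=OFF):
    g=v[3]+np.radians(slot)-np.pi; x=np.cos(g)*E1+np.sin(g)*E2; Rt=R.from_matrix(np.stack([x,np.cross(-E3,x),-E3],1))
    return NOSE+h*E3-Rt.apply(off),Rt
E
python3 - <<'E'
from h import *
np.set_printoptions(precision=4,suppress=True)
P,Rt=home(.11); print(P,Rt.as_matrix(),home(0)[0]); rows(P,Rt,15)
E
```

```text
[0.4386 0.1686 0.2971] [[ 0.8208  0.2766  0.4997]
 [ 0.3284 -0.9444 -0.0167]
 [ 0.4673  0.1778 -0.866 ]] [0.4936 0.1668 0.2018]
per row mm 31.184160941195135 deg 2.4472745574980075
[0.0435, -0.0443, -0.006, -0.0029, 0.0048, 0.0038]
[0.0426, -0.0452, -0.0056, -0.0029, 0.0048, 0.0038]
[0.0417, -0.0461, -0.0051, -0.0029, 0.0048, 0.0038]
[0.0407, -0.047, -0.0048, -0.0029, 0.0048, 0.0038]
[0.0397, -0.0479, -0.0045, -0.0029, 0.0048, 0.0038]
[0.0386, -0.0488, -0.0042, -0.0029, 0.0048, 0.0038]
[0.0376, -0.0496, -0.0039, -0.0029, 0.0048, 0.0038]
[0.0365, -0.0505, -0.0038, -0.0029, 0.0048, 0.0038]
[0.0354, -0.0513, -0.0036, -0.0029, 0.0048, 0.0038]
[0.0342, -0.052, -0.0035, -0.0029, 0.0048, 0.0038]
[0.0331, -0.0528, -0.0035, -0.0029, 0.0048, 0.0038]
[0.0319, -0.0535, -0.0035, -0.0029, 0.0048, 0.0038]
[0.0307, -0.0542, -0.0036, -0.0029, 0.0048, 0.0038]
[0.0295, -0.0548, -0.0037, -0.0029, 0.0048, 0.0038]
[0.0283, -0.0555, -0.0038, -0.0029, 0.0048, 0.0038]
```

>>> servo_tool(commands=[0.0435, -0.0445, -0.006, -0.0029, 0.0048, 0.0038, -1, 0.0425, -0.045, -0.0055, -0.0029, 0.0048, 0.0038, -1, 0.0415, -0.046, -0.005, -0.0029, 0.0048, 0.0038, -1, 0.0405, -0.047, -0.005, -0.0029, 0.0048, 0.0038, -1, 0.0395, -0.048, -0.0045, -0.0029, 0.0048, 0.0038, -1, 0.0385, -0.049, -0.004, -0.0029, 0.0048, 0.0038, -1, 0.0375, -0.0495, -0.004, -0.0029, 0.0048, 0.0038, -1, 0.0365, -0.0505, -0.004, -0.0029, 0.0048, 0.0038, -1, 0.0355, -0.0515, -0.0035, -0.0029, 0.0048, 0.0038, -1, 0.034, -0.052, -0.0035, -0.0029, 0.0048, 0.0038, -1, 0.033, -0.053, -0.0035, -0.0029, 0.0048, 0.0038, -1, 0.032, -0.0535, -0.0035, -0.0029, 0.0048, 0.0038, -1])

```text
t: 11.47
tcp_pos: [0.4279, 0.0762, 0.2853]
tool_rot: [0.958, 0.199, 0.201, 0.039]
force: [1.0, -0.9, -6.4]
finger_gap: 0.498
gripper_force: 83.9
```

>>> servo_tool(commands=[0.0305, -0.054, -0.0035, -0.0029, 0.0048, 0.0038, -1, 0.0295, -0.055, -0.0035, -0.0029, 0.0048, 0.0038, -1, 0.0285, -0.0555, -0.004, -0.0029, 0.0048, 0.0038, -1, 0, 0, 0, 0, 0, 0, -1, 0, 0, 0, 0, 0, 0, -1, 0, 0, 0, 0, 0, 0, -1])

```text
t: 11.97
tcp_pos: [0.435, 0.1542, 0.2936]
tool_rot: [0.954, 0.167, 0.244, 0.049]
force: [-0.0, -0.4, -7.1]
finger_gap: 0.501
gripper_force: 84.5
```

Run:
```python
from h import *
np.set_printoptions(precision=4,suppress=True)
s=manip.sense(); print(s['t'],s['tcp_pos'],s['force'],s['ft_torque'],s['q'],s['finger_gap'])
for h in(.11,.05): plan(*home(h))
```

```text
11.9667 [0.435  0.1542 0.2936] [-0.027  -0.3937 -7.1082] [0.0557 0.7234 0.0071] [ 0.1554  0.0754  2.0633 -0.1789  0.5146  1.5146] 0.5006507863363292
mm [  9.5524 -11.9     -1.4708] deg [-0.5935  1.0828  0.8371] | share [ 0.0191 -0.0238 -0.0029] [-0.0016  0.003   0.0023]
mm [ 10.6816 -11.2703  58.5153] deg [-0.5935  1.0828  0.8371] | share [ 0.0214 -0.0225  0.117 ] [-0.0016  0.003   0.0023]
```

>>> servo_tool(commands=[0.0195, -0.0235, 0, -0.0016, 0.003, 0.0023, -1, 0, 0, 0, 0, 0, 0, -1, 0, 0, 0.02, 0, 0, 0, -1, 0, 0, 0.03, 0, 0, 0, -1, 0, 0, 0.03, 0, 0, 0, -1, 0, 0, 0.017, 0, 0, 0, -1, 0, 0, 0, 0, 0, 0, -1, 0, 0, 0, 0, 0, 0, -1])

```text
t: 12.63
tcp_pos: [0.4663, 0.167, 0.2563]
tool_rot: [0.952, 0.157, 0.256, 0.051]
force: [0.6, 0.2, -5.5]
finger_gap: 0.496
gripper_force: 85.0
```

Run:
```python
from h import *
np.set_printoptions(precision=4,suppress=True)
s=manip.sense(); print(s['t'],s['tcp_pos'],s['force'],s['ft_torque'],s['q'])
for h in(.06,0): plan(*home(h))
w=manip.snapshot('wrist'); save(w,'w4')
# where the dog tops and nose rim should appear
g=v[3]; print('dogs',proj(w,[NOSE+.008*E3+k*.031*(np.cos(g)*E1+np.sin(g)*E2) for k in(1,-1)]),'nose',proj(w,NOSE))
cv2.imwrite('pics/w4c.png',cv2.resize(w['img'][100:300,170:390],None,fx=3,fy=3,interpolation=2)[:,:,::-1])
```

```text
12.6333 [0.4663 0.167  0.2563] [ 0.6316  0.1986 -5.5186] [-0.0144  0.7629  0.0084] [ 0.1847  0.1969  2.0686 -0.3042  0.3736  1.6831]
mm [-3.0693 -1.8909  0.7901] deg [ 0.1136 -0.2667 -0.1363] | share [-0.0061 -0.0038  0.0016] [ 0.0003 -0.0007 -0.0004]
mm [-3.3487 -2.0095 60.7894] deg [ 0.1136 -0.2667 -0.1363] | share [-0.0067 -0.004   0.1216] [ 0.0003 -0.0007 -0.0004]
dogs [[240.1102 247.8992]
 [311.8814 192.608 ]] nose [[275.2734 217.2914]]
```

View pics/w4c.png

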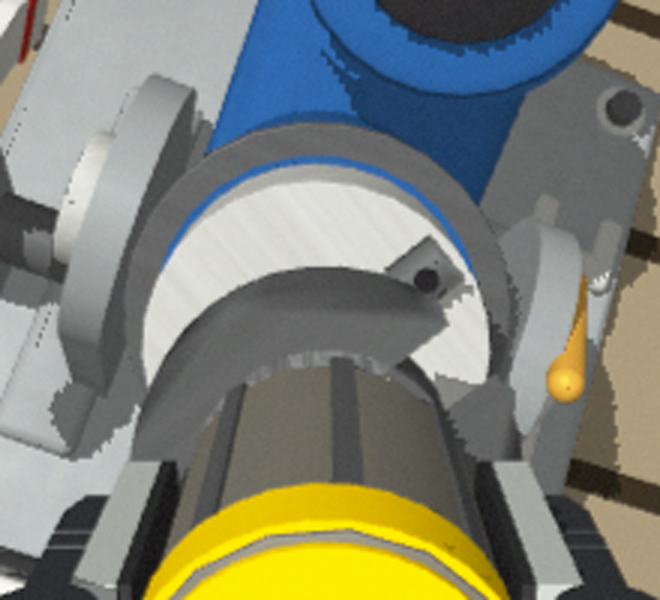

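The dog shows at (312.2,193.2), against (311.9,192.6) predicted. The slot faces it, so I'll insert.

>>> servo_tool(commands=[-0.006, -0.004, 0, 0, -0.0007, 0, -1, 0, 0, 0, 0, 0, 0, -1, 0, 0, 0.015, 0, 0, 0, -1, 0, 0, 0.02, 0, 0, 0, -1, 0, 0, 0.02, 0, 0, 0, -1, 0, 0, 0.006, 0, 0, 0, -1, 0, 0, 0, 0, 0, 0, -1])

```text
t: 13.27
tcp_pos: [0.4789, 0.1685, 0.2279]
tool_rot: [0.953, 0.158, 0.255, 0.051]
force: [-0.3, 0.3, -7.0]
finger_gap: 0.495
gripper_force: 85.0
```

Run:
```python
from h import *
np.set_printoptions(precision=4,suppress=True)
s=manip.sense(); print(s['t'],s['tcp_pos'],s['force'],s['ft_torque']); plan(*home(0))
```

```text
13.2667 [0.4789 0.1685 0.2279] [-0.2628  0.2798 -6.9628] [ 0.0927  0.7688 -0.0196]
mm [-0.7239  0.9989 29.927 ] deg [ 0.065  -0.0815 -0.0594] | share [-0.0014  0.002   0.0599] [ 0.0002 -0.0002 -0.0002]
```

>>> servo_tool(commands=[-0.0015, 0.002, 0.01, 0, 0, 0, -1, 0, 0, 0.012, 0, 0, 0, -1, 0, 0, 0.012, 0, 0, 0, -1, 0, 0, 0.006, 0, 0, 0, -1, 0, 0, 0, 0, 0, 0, -1, 0, 0, 0, 0, 0, 0, -1])

```text
t: 13.77
tcp_pos: [0.4886, 0.167, 0.2112]
tool_rot: [0.953, 0.158, 0.255, 0.051]
force: [-0.5, 0.5, -5.8]
finger_gap: 0.498
gripper_force: 85.0
```

Run:
```python
from h import *
np.set_printoptions(precision=4,suppress=True)
s=manip.sense(); print(s['t'],s['tcp_pos'],s['force'],s['ft_torque']); plan(*home(0))
```

```text
13.7667 [0.4886 0.167  0.2112] [-0.5113  0.4926 -5.779 ] [-0.016   0.8196 -0.0295]
mm [-0.4157 -0.1161 10.6516] deg [ 0.0773 -0.1625 -0.0738] | share [-0.0008 -0.0002  0.0213] [ 0.0002 -0.0005 -0.0002]
```

Go on slowly: 2 mm rows, 6 mm in all.

>>> servo_tool(commands=[-0.0008, 0, 0.004, 0, 0, 0, -1, 0, 0, 0.004, 0, 0, 0, -1, 0, 0, 0.004, 0, 0, 0, -1, 0, 0, 0, 0, 0, 0, -1, 0, 0, 0, 0, 0, 0, -1])

```text
t: 14.18
tcp_pos: [0.4913, 0.1668, 0.2061]
tool_rot: [0.952, 0.158, 0.255, 0.051]
force: [-0.1, 1.1, -6.0]
finger_gap: 0.5
gripper_force: 85.0
```

Run:
```python
from h import *
np.set_printoptions(precision=4,suppress=True)
s=manip.sense(); print(s['t'],s['tcp_pos'],s['force'],s['ft_torque']); plan(*home(0))
```

```text
14.1833 [0.4913 0.1668 0.2061] [-0.0842  1.0634 -5.9596] [0.0409 0.7605 0.0286]
mm [-0.1709 -0.1071  4.8341] deg [ 0.0784 -0.1909 -0.0731] | share [-0.0003 -0.0002  0.0097] [ 0.0002 -0.0005 -0.0002]
```

>>> servo_tool(commands=[0, 0, 0.003, 0, 0, 0, -1, 0, 0, 0.003, 0, 0, 0, -1, 0, 0, 0.002, 0, 0, 0, -1, 0, 0, 0, 0, 0, 0, -1, 0, 0, 0, 0, 0, 0, -1])

```text
t: 14.6
tcp_pos: [0.4934, 0.1668, 0.2028]
tool_rot: [0.952, 0.158, 0.256, 0.051]
force: [-1.0, -0.6, -5.1]
finger_gap: 0.497
gripper_force: 85.8
```

Run:
```python
from h import *
np.set_printoptions(precision=4,suppress=True)
s=manip.sense(); print(s['t'],s['tcp_pos'],s['force'],s['ft_torque']); plan(*home(0))
```

```text
14.6 [0.4934 0.1668 0.2028] [-1.0108 -0.5605 -5.1036] [0.044  0.7659 0.    ]
mm [-0.2446 -0.115   0.9574] deg [ 0.08   -0.2071 -0.0728] | share [-0.0005 -0.0002  0.0019] [ 0.0002 -0.0006 -0.0002]
```

Still free. Feel for the face in 0.5 mm rows.

>>> servo_tool(commands=[0, 0, 0.001, 0, 0, 0, -1, 0, 0, 0.001, 0, 0, 0, -1, 0, 0, 0.001, 0, 0, 0, -1, 0, 0, 0, 0, 0, 0, -1])

```text
t: 14.93
tcp_pos: [0.4935, 0.1668, 0.2027]
tool_rot: [0.952, 0.158, 0.256, 0.051]
force: [-8.5, -0.3, 9.3]
finger_gap: 0.496
gripper_force: 87.2
```

>>> servo_tool(commands=[0, 0, 0.001, 0, 0, 0, -1, 0, 0, 0.001, 0, 0, 0, -1, 0, 0, 0, 0, 0, 0, -1])

```text
t: 15.18
tcp_pos: [0.4935, 0.1668, 0.2027]
tool_rot: [0.952, 0.158, 0.257, 0.051]
force: [-14.4, -1.7, 18.6]
finger_gap: 0.5
gripper_force: 88.2
```

Contact is axial (about 29 N) at the expected depth, so the drum is seated. I'll ease off, release and back out.

>>> servo_tool(commands=[0, 0, -0.002, 0, 0, 0, -1, 0, 0, 0, 0, 0, 0, -1, 0, 0, 0, 0, 0, 0, 1, 0, 0, 0, 0, 0, 0, 1, 0, 0, 0, 0, 0, 0, 1, 0, 0, 0, 0, 0, 0, 1, 0, 0, 0, 0, 0, 0, 1, 0, 0, 0, 0, 0, 0, 1])

```text
t: 15.85
tcp_pos: [0.4945, 0.1668, 0.2015]
tool_rot: [0.952, 0.158, 0.256, 0.051]
force: [-0.3, 0.6, -0.2]
finger_gap: 0.999
gripper_force: 0.0
```

>>> servo_tool(commands=[0, 0, -0.02, 0, 0, 0, 1, 0, 0, -0.04, 0, 0, 0, 1, 0, 0, -0.06, 0, 0, 0, 1, 0, 0, -0.06, 0, 0, 0, 1, 0, 0, -0.06, 0, 0, 0, 1, 0, 0, -0.02, 0, 0, 0, 1, 0, 0, 0, 0, 0, 0, 1])

```text
t: 16.43
tcp_pos: [0.4288, 0.1694, 0.3166]
tool_rot: [0.952, 0.158, 0.258, 0.051]
force: [0.0, 0.3, -0.5]
finger_gap: 1.001
gripper_force: 0.0
```

Run:
```python
from h import *
np.set_printoptions(precision=4,suppress=True)
s=manip.sense(); print(s['t'],s['tcp_pos'],s['force'])
w=manip.snapshot('wrist'); save(w,'w5')
u=proj(w,[NOSE+.083*E3,NOSE+.014*E3,NOSE]); print(u)
piv=F@[-.02,.125,.07]+[v[0],v[1],v[4]]; print('knob neutral',proj(w,piv+[0,0,.125]))
c=u[1].astype(int); y0,x0=max(0,c[1]-85),max(0,c[0]-110); print(x0,y0)
th=np.linspace(0,2*np.pi,60)
im=w['img'].copy()
for r,h in((.032,.015),(.009,.084)):
    q=proj(w,[NOSE+h*E3+r*(np.cos(t)*E1+np.sin(t)*E2) for t in th])
    for a in q: 
        if 0<=a[0]<559 and 0<=a[1]<419: im[int(round(a[1])),int(round(a[0]))]=[255,0,255]
cv2.imwrite('pics/w5c.png',cv2.resize(im[y0:y0+190,x0:x0+240],None,fx=3,fy=3,interpolation=0)[:,:,::-1])
q=manip.snapshot('scene'); hsv=cv2.cvtColor(q['img'],cv2.COLOR_RGB2HSV);k=((hsv[...,0]<6)|(hsv[...,0]>174))&(hsv[...,1]>190)&(hsv[...,2]>110)
ys,xs=np.nonzero(k); m=(xs>305)&(xs<350)&(ys>130)&(ys<185); print('knob scene',m.sum(),xs[m].mean(),ys[m].mean())
```

```text
16.4333 [0.4288 0.1694 0.3166] [ 0.0475  0.3019 -0.4968]
[[278.0223 220.8686]
 [277.8821 196.0523]
 [277.8609 192.2978]]
knob neutral [[150.5486 100.3799]]
167 111
knob scene 42 333.85714285714283 158.0952380952381
```

View pics/w5c.png

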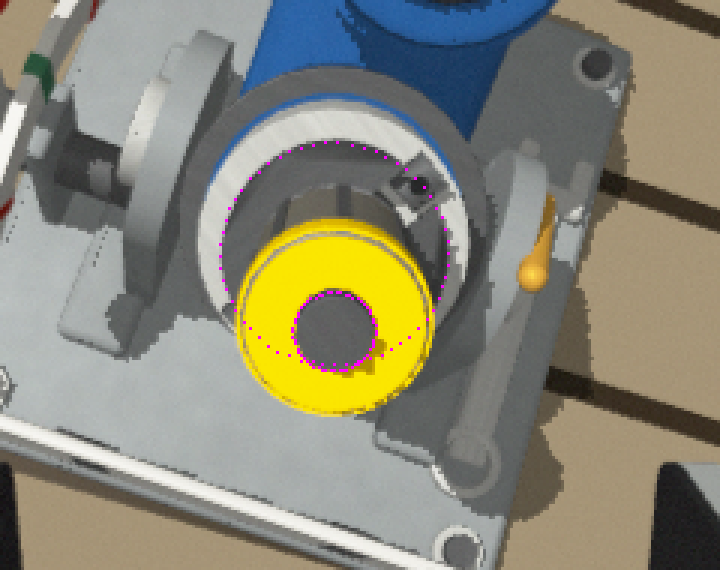

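The dog sits in the slot at crop (418,187), and the flange and screw head match the projected home outlines. The knob is still at the neutral pixel.

```bash
python3 -c "
from h import *
print(manip.sign_off())"
```

```text
the job is handed in; nothing more can be done
None
```

The clutch lever is upright in neutral. The yellow drum is seated home in the spindle with its slots over the dogs and released, and the job is handed in at about 16.5 s of the 61 s allowed.

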